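# Hook a dropped lock collar out from under the feed guard

## Robot

A 6-joint arm with a two-finger parallel gripper is mounted at the origin on the work surface. World frame = base frame: x ahead of the robot, y to its left, z up, the work surface at z = 0. Lengths are in m, angles in degrees, forces in N, time in s.
With the tool pointing down it reaches from about 0.35 to 0.875 m from the base axis. Payload 4.2 kg.
Tool frame: the origin (TCP) lies midway between the tips of the shut fingers; the grasp point (between the pads) lies 19 mm behind it; y points along the fingers, z is the direction in which the jaws open and shut, and the axes are right-handed (so a half turn about y gives the same grasp; the last joint's range is limited). The gripper opens to 87 mm and grips with 3 to 60 N. Pads are 19 mm wide; open, the fingers measure 117 mm over their backs; the gripper's body (75 mm by 190 mm) begins 51 mm behind the grasp point.
Start: joints at [-59.668, 22.042, 0.453, 0, -68.411, -14.817], TCP at [0.167, -0.602, 0.223] pointing down, gripper open.
Joint ranges: [-179.83, 179.83], [-69.29, 118.12], [-61.27, 80.66], [-181.25, 117.63], [-171.15, -9.14], [-177.46, 177.46]. Speed limits (degrees/s): [159.86, 159.86, 180, 180, 180, 180].

## Interface

Orientations are given as [roll, pitch, yaw] about the fixed x, y, z axes, in that order (R = Rz(yaw) Ry(pitch) Rx(roll)).
In Python, from workcell import env gives the robot as it stands. The module is installed in compiled form; this text tells all that it offers. Calls block until the motion is done:
- env.goto(position, orientation): joint-space move of the TCP to a pose.
- env.move_straight(position, rotation=None, rate=0.15, force_limit=None): straight line of the TCP; rotation=None keeps the orientation; rate is the mean speed in m/s. With force_limit (N) it stops when the force on the tool has changed by that much, and returns True; else False.
- env.set_joints(angles): joint-space move.
- env.gripper_to(opening, grasp_force=None): opening from 0.0 (shut) to 1.0 (fully open); grasp_force is the grip in N (None keeps the last); returns when the fingers have stopped.
- env.dwell(seconds).
- env.inverse_kinematics(position, orientation): joint angles nearest the present ones, or None.
- env.read_state(): the state.
- env.grab_frame(name): name is "side" or "top" or "wrist"; returns a dict with "image" (420x560x3 uint8, blue, green, red), "fx", "fy", "cx", "cy" (pixels), "position" and "orientation" of the camera in the world. Camera axes: x right, y up, looking along -z (the intrinsics and any distortion apply to the point x, -y, -z); pixel columns grow to the right and rows downward; lengths in m; the calibration is good to about 2 mm. A picture is of the moment at which its call begins. There is no depth.
A pose or a line that the arm cannot do raises env.Unreachable and nothing moves.
- env.close_job(): hands the job in, once; it reports no verdict.
Trained networks look in a picture, given as the dict that the camera call returned (one of the last four; its "shot" number tells which), for a name from the list of things; names that differ only in an ending like _2 or _b are one class to them, and where a whole thing is asked for, a point or a joint stands for the part that bears it (a point fixed in the world has none). Each returns a list of dicts, best first, with "score" (0 to 1); they miss things now and then, are a little off and sometimes report something else, mostly with a low value. They report only what shows in the picture. A call takes as long as a camera call. They do not tell look-alikes from the thing itself.
- env.search_frame(picture, thing): "xyz" ([x, y, z] in m, in world coordinates, good to about 4 mm: the middle of the surface that is visible of it).
- env.trace(picture, thing): "mask" (420x560 bool, what is visible of it).
The state is a dict: "clock": time; "joint_positions": joint angles; "qvel": joint speeds; "joint_torque": joint torques, N m; "position": TCP position; "tool_rot": TCP orientation; "force": force on the tool from outside, world axes, zero at the start; "wrist_torque": the same for the moment, N m; "opening": opening from 0.0 (shut) to 1.0 (fully open).
Only numpy, scipy, OpenCV 4.12 (cv2) and the standard library are available. Lean on these libraries where they do the work, as an engineer would, in place of code of your own. Each camera call takes 0.05 s, during which the arm holds its last target.

## Task

The round steel lock collar has dropped under the fixed bar guard of the tape feed unit. Reach in under the guard's open front with the hooked rod and draw the collar all the way out onto the open mat in front of the guard, without touching the collar with the gripper or arm and leaving the steel angle bracket under the guard where it lies. Then lay the rod down flat on the mat in front of the guard and let go.

Things in the scene. Friction and masses are not known exactly. Their poses are not given: they have to be found in the camera images.
- hook_rod_grip (a point): Centre of the hooked rod's black handle, 90 (x) x 22 (y) x 40 mm high, underside on the mat. +x runs along the rod: 8 mm steel, its axis 16 mm below this point, straight to x = 190 mm, where it bends left (+y) into the hook, a straight foot ending at x = 178, y = 42 mm. 160 g, balanced near the handle. A second rod with the same handle has no hook: not the one to use.
- collar_center (a point): centre of the lock collar: a plain steel ring of 44 mm outer and 20 mm inner diameter, 14 mm high, about 120 g, lying flat on the mat under the guard (centre 7 mm above the mat), 45 to 75 mm behind the front rail. z is the ring's axis.
- bracket_center (a point): Centre of the 5 mm thick foot plate of a steel angle bracket, foot 40 x 36 mm, one upright flange 32 mm high; it lies under the guard about 140 mm to the left or right of the collar. Leave it alone.
- feed_guard: Fixed guard with the white feed unit behind. Origin on the mat below the middle of the front rail; +x points in under the guard, y along the rail, z up. Rail: 8 mm bar 70 mm above the mat, 360 mm long, on 8 mm posts at y = +/-180 mm; open between them. Thin roof bars 36 mm apart run back from it, side bars close the sides, the feed unit's face closes the back at x = 170 mm.
Mind the look-alikes: they are no part of the job. Leave any orange look-alike of the part that bears hook_rod_grip alone. Several things look just like the part that bears collar_center: the one meant starts farthest from the robot's base.

How it is judged (in metres and radians):
On the way:
1. the hooked rod touches the collar while it is still under the guard (contact force between hook_rod and collar above 0.05 N and x of collar_center in the frame of feed_guard above 0 m).
At the end, for the whole second after the job is handed in: The collar lies flat and at rest on the mat, wholly in front of the guard rail (centre 22 to 300 mm before it, within 300 mm sideways of its middle); the hooked rod lies flat (within 10 degrees), at rest on the mat, its handle centre at least 40 mm before the rail (x of collar_center in the frame of feed_guard between -0.3 and -0.022 m and y of collar_center in the frame of feed_guard between -0.3 and 0.3 m and angle between each of collar_center, hook_rod_grip's own z axis and vertical below 0.17 rad and height (world z) of collar_center between 0 and 0.013 m and linear speed of each of collar, hook_rod below 0.02 m/s and height (world z) of hook_rod_grip between 0 and 0.03 m and x of hook_rod_grip in the frame of feed_guard below -0.04 m); the robot touches nothing.
It fails at once if the gripper or arm touches the collar (contact force between any of the fingers, the arm and collar above 0.5 N).
It fails at once if the bracket is moved more than 20 mm (distance of bracket_center from where it was at the start of the episode above 0.02 m).
It also fails if it takes over 48 s, if anything falls off the work surface, if the arm or the gripper's body presses on something with over 40 N, if the wrist force passes 120 N, or if a joint passes its speed limit or range.

## Working session

There is one attempt and no reset: what is moved stays moved. The work goes in short steps, each a Python script; the robot and the scene stay as the last script left them, time stands still between calls to the robot, and variables do not carry over. Pictures are saved under pics/ and viewed, and the job is handed in when it is done.

```bash
mkdir -p pics; python3 - <<'E'
from workcell import env
import cv2
s=env.read_state();print(s)
for n in ["side","top","wrist"]:
    p=env.grab_frame(n);cv2.imwrite(f"pics/{n}0.png",p["image"]);print(n,p["position"],p["orientation"],p["fx"],p["fy"],p["cx"],p["cy"],[k for k in p])
    for t in ["hook_rod_grip","collar_center","bracket_center","feed_guard"]:
        print(t,[(round(d["score"],2),[round(float(v),3) for v in d["xyz"]]) for d in env.search_frame(p,t)])
E
```

```text
{'clock': 0.0, 'joint_positions': array([-5.96688115e+01,  2.20899587e+01,  3.79981468e-01, -3.00028309e-02,
       -6.84113376e+01, -1.48176928e+01]), 'qvel': array([ 0.12545601,  0.11355385, -0.00342069,  0.03750926,  0.02910341,
        0.02353575]), 'joint_torque': array([ 6.25689154e-04, -3.90670681e+01,  1.87411988e+01,  4.21986580e+00,
        1.10381073e-02, -2.11867173e-04]), 'position': array([ 0.16703806, -0.60163616,  0.22146682]), 'tool_rot': array([-8.98755882e+01,  4.07854394e-03,  1.55024314e+01]), 'force': array([ 0.8588338 ,  0.02195635, -0.28571032]), 'wrist_torque': array([0.06373935, 0.00530957, 0.050733  ]), 'opening': 1.0005193234014211}
side [ 0.10457942 -1.00994388  1.02242171] [ 48.61318152   1.03657692 -25.59192579] 531.5085532793605 531.5085532793605 275.46753030294224 213.8861654016375 ['image', 'fx', 'fy', 'cx', 'cy', 'position', 'orientation', 'shot']
hook_rod_grip [(0.43, [0.601, 0.35, 0.008])]
collar_center [(0.74, [0.544, -0.197, 0.012]), (0.67, [0.684, -0.033, 0.014])]
bracket_center []
feed_guard [(0.75, [0.816, -0.035, 0.091])]
top [ 0.48899979 -0.01771588  1.05702118] [  5.16086939   1.16128709 -90.36190527] 436.87773246383364 436.87773246383364 274.9807563598926 207.60033094146596 ['image', 'fx', 'fy', 'cx', 'cy', 'position', 'orientation', 'shot']
hook_rod_grip [(0.78, [0.48, 0.209, 0.033]), (0.61, [0.493, 0.364, 0.027])]
collar_center [(0.57, [0.683, -0.017, 0.014]), (0.53, [0.545, -0.19, 0.016])]
bracket_center [(0.72, [0.677, 0.125, 0.004])]
feed_guard [(0.84, [0.836, 0.035, 0.096]), (0.33, [0.681, -0.015, 0.015])]
wrist [ 0.10106063 -0.62114326  0.38426261] [-1.47298560e+01  1.02250015e-02  1.05532236e+02] 349.2432131980159 349.2432131980159 273.7618018977212 209.01772830090368 ['image', 'fx', 'fy', 'cx', 'cy', 'position', 'orientation', 'shot']
hook_rod_grip []
collar_center []
bracket_center []
feed_guard []
```

View pics/side0.png

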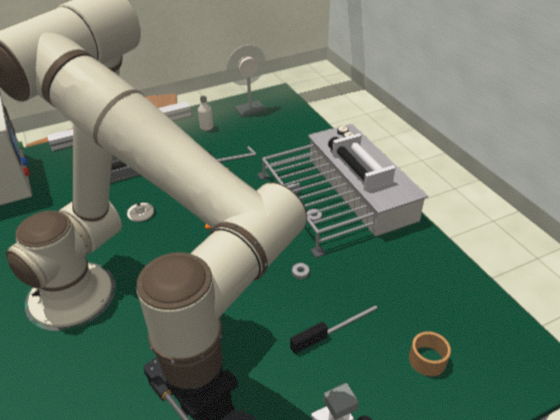

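View pics/top0.png

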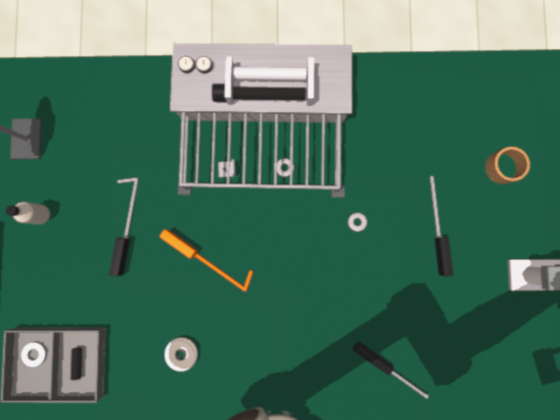

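```bash
cat > h.py <<'E'
import numpy as np, cv2
from scipy.spatial.transform import Rotation as R
def px2w(p,u,v,z):
    Rm=R.from_euler('xyz',p["orientation"],degrees=True).as_matrix()
    d=Rm@np.array([(u-p["cx"])/p["fx"],-(v-p["cy"])/p["fy"],-1.0])
    o=np.array(p["position"]); return o+d*(z-o[2])/d[2]
def w2px(p,X):
    Rm=R.from_euler('xyz',p["orientation"],degrees=True).as_matrix()
    c=Rm.T@(np.array(X)-p["position"]); return np.array([p["cx"]+p["fx"]*c[0]/-c[2], p["cy"]-p["fy"]*c[1]/-c[2]])
E
python3 - <<'E'
from workcell import env
from h import *
p=env.grab_frame("top"); im=p["image"]
q=env.grab_frame("side")
for n,u,v,z in [("rail L",182,187,.07),("rail R",342,188,.07),("collar",285,167,.014),("decoy",357,222,.014),("handle end",116,274,.03),("handle front",125,238,.03),("hook bend",136,180,.004),("hook tip",119,181,.004)]:
    print(n,px2w(p,u,v,z).round(3))
c=cv2.resize(im[120:300,80:400],None,fx=2.5,fy=2.5,interpolation=cv2.INTER_CUBIC); cv2.imwrite("pics/topcrop.png",c)
c=cv2.resize(q["image"][80:290,200:440],None,fx=2.5,fy=2.5,interpolation=cv2.INTER_CUBIC); cv2.imwrite("pics/sidecrop.png",c)
E
```

```text
rail L [0.627 0.214 0.07 ]
rail R [ 0.622 -0.151  0.07 ]
collar [ 0.682 -0.022  0.014]
decoy [ 0.547 -0.192  0.014]
handle end [0.429 0.377 0.03 ]
handle front [0.513 0.357 0.03 ]
hook bend [0.655 0.343 0.004]
hook tip [0.653 0.385 0.004]
```

View pics/topcrop.png

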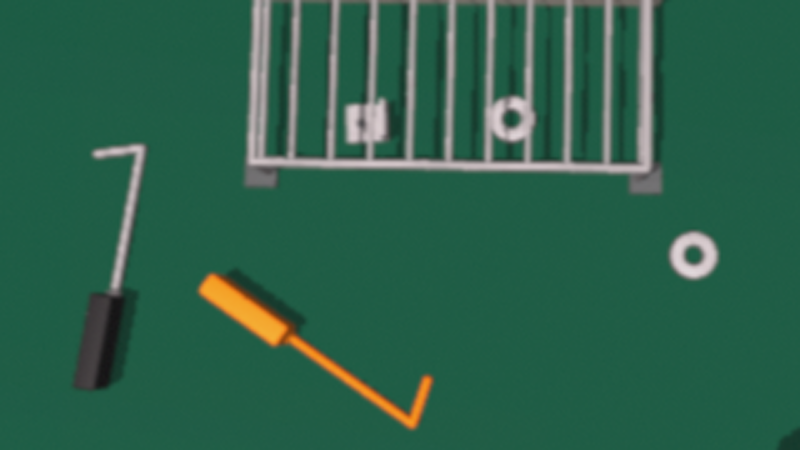

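View pics/sidecrop.png

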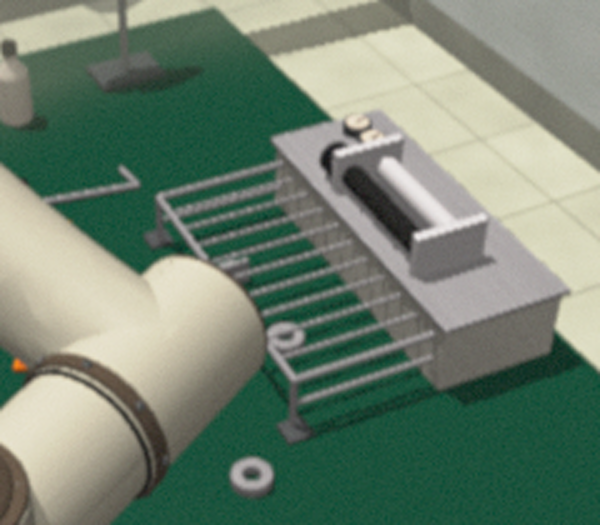

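```bash
python3 - <<'E'
from workcell import env
from h import *
env.goto([.48,.355,.2],[-90,0,-8]); print(env.read_state()["clock"])
p=env.grab_frame("wrist"); cv2.imwrite("pics/w1.png",p["image"])
t=env.grab_frame("top"); s=env.grab_frame("side"); cv2.imwrite("pics/s1.png",s["image"])
import pickle; pickle.dump((p,t,s),open("f1.pkl","wb"))
for f in (p,t,s):
  print([(round(d["score"],2),np.round(d["xyz"],3)) for d in env.search_frame(f,"hook_rod_grip")])
  print([(round(d["score"],2),np.round(d["xyz"],3)) for d in env.search_frame(f,"collar_center")])
  print(env.read_state()["clock"])
E
```

```text
4.3583
[(0.75, array([0.482, 0.219, 0.034])), (0.66, array([0.482, 0.37 , 0.041])), (0.19, array([0.63 , 0.226, 0.004]))]
[]
4.6083
[(0.72, array([0.483, 0.208, 0.04 ])), (0.66, array([0.582, 0.357, 0.01 ])), (0.45, array([0.834, 0.036, 0.096]))]
[(0.72, array([ 0.68 , -0.017,  0.012])), (0.65, array([ 0.546, -0.188,  0.014]))]
4.7083
[(0.85, array([0.476, 0.196, 0.015])), (0.34, array([ 0.813, -0.033,  0.096]))]
[(0.47, array([ 0.544, -0.198,  0.015]))]
4.8083
```

View pics/w1.png

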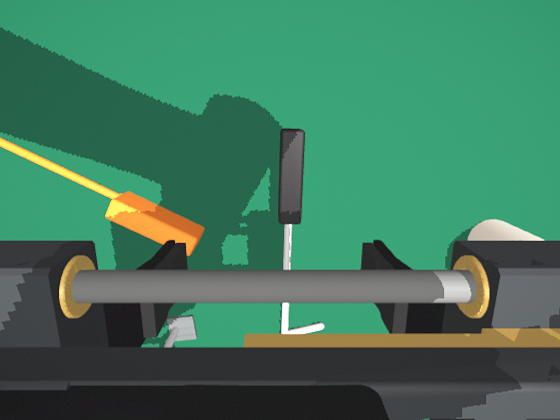

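View pics/s1.png

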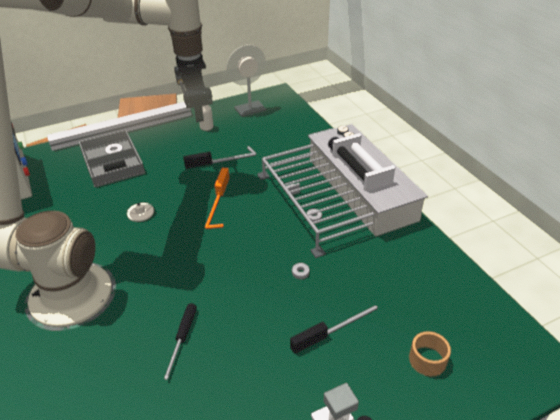

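```bash
python3 - <<'E'
import pickle
from h import *
p,t,s=pickle.load(open("f1.pkl","rb"))
for u,v,z in [(293,129,.04),(291,214,.04),(290,223,.02),(280,214,.04),(300,214,.04),(288,240,.004),(286,330,.004),(323,326,.004)]: print((u,v),px2w(p,u,v,z).round(4))
cv2.imwrite("pics/w1c.png",cv2.resize(p["image"][110:350,200:360],None,fx=2.5,fy=2.5,interpolation=cv2.INTER_CUBIC))
cv2.imwrite("pics/s1c.png",cv2.resize(s["image"][130:270,170:340],None,fx=4,fy=4,interpolation=cv2.INTER_CUBIC))
# collar: top vs side triangulation
def tri(a,ua,b,ub):
    A0=px2w(a,*ua,1.0*0);A1=px2w(a,*ua,.2);B0=px2w(b,*ub,0);B1=px2w(b,*ub,.2)
    d=A1-A0;e=B1-B0
    k=np.linalg.lstsq(np.c_[d,-e],B0-A0,rcond=None)[0]
    return A0+k[0]*d,B0+k[1]*e
print(tri(t,(285,167),s,(314,215)))
print(tri(t,(121,256),s,(198,159)))
print(tri(p,(292,175),s,(198,159)))
E
```

```text
(293, 129) [0.425  0.3793 0.04  ]
(291, 214) [0.5033 0.3675 0.04  ]
(290, 223) [0.5183 0.3655 0.02  ]
(280, 214) [0.5019 0.3571 0.04  ]
(300, 214) [0.5045 0.376  0.04  ]
(288, 240) [0.5421 0.3609 0.004 ]
(286, 330) [0.6519 0.3443 0.004 ]
(323, 326) [0.6526 0.3875 0.004 ]
(array([ 0.6820801 , -0.02201841,  0.01182595]), array([ 0.6802273 , -0.02129265,  0.0114807 ]))
(array([0.47044319, 0.36609206, 0.02923054]), array([0.46794136, 0.36704005, 0.02962972]))
(array([0.46870891, 0.37362956, 0.02482513]), array([0.46964409, 0.37349262, 0.02497747]))
```

View pics/w1c.png

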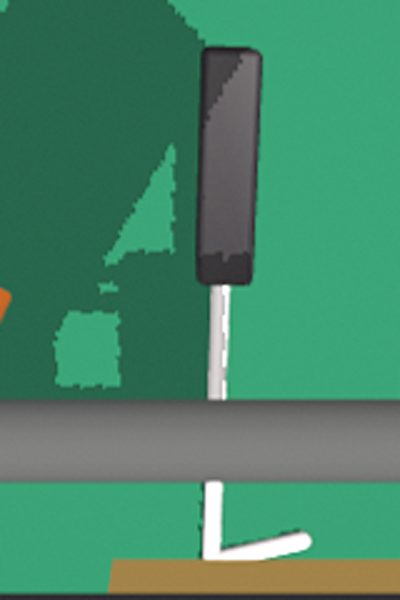

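View pics/s1c.png

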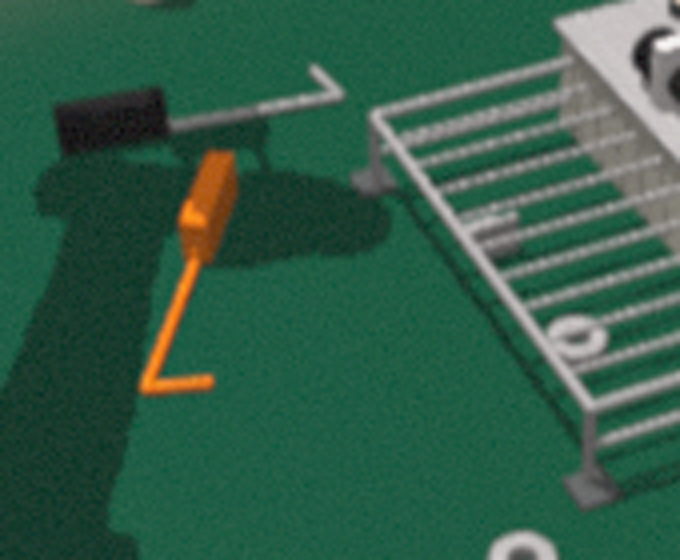

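```bash
python3 - <<'E'
from workcell import env
from h import *
o=[-90,0,-8.7]
env.goto([.468,.3725,.09],o)
print(env.move_straight([.468,.3725,.007],rate=.1,force_limit=10), env.read_state()["position"])
env.gripper_to(0.0,40)
s=env.read_state();print(s["clock"],s["opening"]*87,s["force"])
print(env.move_straight([.468,.3725,.14],rate=.15))
s=env.read_state();print(s["clock"],s["opening"]*87,s["force"],s["position"],s["tool_rot"])
p=env.grab_frame("wrist"); cv2.imwrite("pics/w2.png",p["image"])
q=env.grab_frame("side"); cv2.imwrite("pics/s2.png",q["image"])
E
```

```text
False [0.46848586 0.37299514 0.00777381]
7.3833 21.92428029408069 [-0.27902014 -0.40384503 -0.02312433]
False
8.4167 21.843771483160086 [-0.26701677  0.71656609 -1.69170049] [0.4673411  0.37185026 0.13881273] [-9.01116062e+01  8.85007864e-02 -8.71799137e+00]
```

View pics/w2.png

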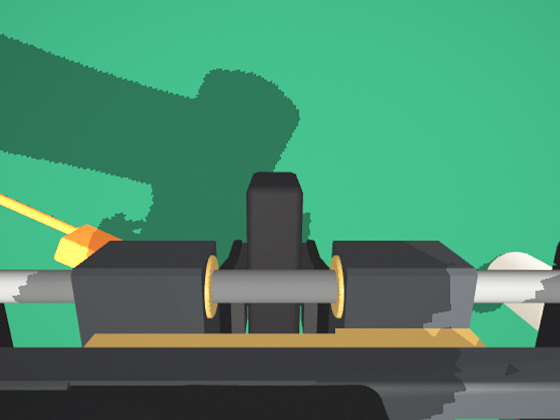

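View pics/s2.png

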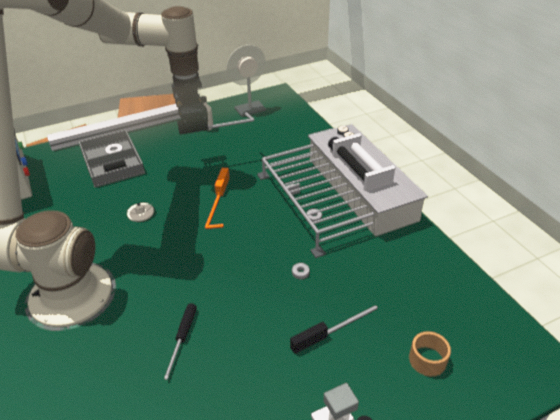

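```bash
python3 - <<'E'
from workcell import env
from h import *
env.move_straight([.40,-.097,.14],rotation=[-90,0,-1],rate=.22)
env.move_straight([.40,-.097,.012],rate=.12,force_limit=10)
s=env.read_state();print(s["clock"],s["opening"]*87,s["force"],s["position"],s["tool_rot"])
p=env.grab_frame("top"); cv2.imwrite("pics/t3.png",p["image"])
q=env.grab_frame("side"); cv2.imwrite("pics/s3.png",q["image"])
import pickle; pickle.dump((p,q),open("f3.pkl","wb"))
cv2.imwrite("pics/t3c.png",cv2.resize(p["image"][100:310,200:400],None,fx=2.8,fy=2.8,interpolation=cv2.INTER_CUBIC))
cv2.imwrite("pics/s3c.png",cv2.resize(q["image"][130:330,160:400],None,fx=3,fy=3,interpolation=cv2.INTER_CUBIC))
E
```

```text
12.0417 21.744036745366557 [-0.61806052 -0.17037069 -1.83927583] [ 0.40053024 -0.09689632  0.01245982] [-8.99912638e+01 -7.33133972e-02 -9.84407631e-01]
```

View pics/t3c.png

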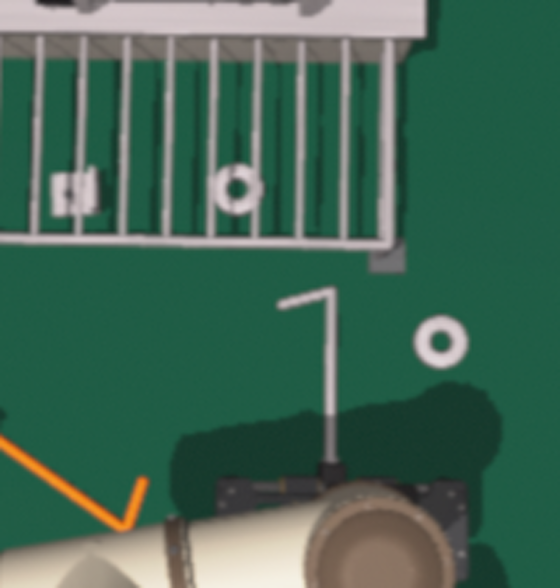

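View pics/s3c.png

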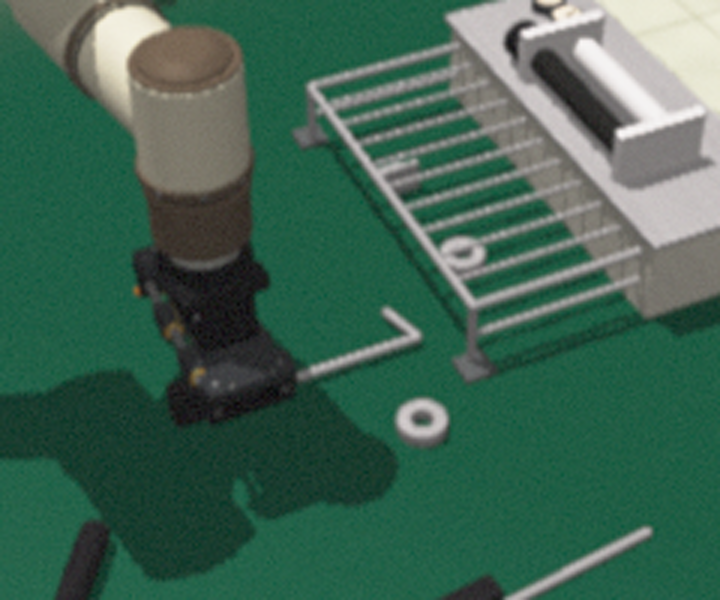

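```bash
python3 - <<'E'
import pickle
from h import *
p,q=pickle.load(open("f3.pkl","rb"))
for n,u,v,z in [("bend",332,292,.008),("tip",279,305,.008),("shaft",331,430,.008),("collar",237,190,.014),("cR",263,190,.01),("cTop",237,163,.014),("post",388,244,.07)]:
    print(n,px2w(p,200+u/2.8,100+v/2.8,z).round(4))
for n,u,v,z in [("bend",418,337,.008),("tip",386,312,.008),("collar",463,252,.014)]:
    print(n,px2w(q,160+u/3,130+v/3,z).round(4))
E
```

```text
bend [ 0.5911 -0.1021  0.008 ]
tip [ 0.5802 -0.0564  0.008 ]
shaft [ 0.473  -0.0994  0.008 ]
collar [ 0.6796 -0.0211  0.014 ]
cR [ 0.6801 -0.0437  0.01  ]
cTop [ 0.7032 -0.0213  0.014 ]
post [ 0.6238 -0.1431  0.07  ]
bend [ 0.5928 -0.0984  0.008 ]
tip [ 0.5816 -0.056   0.008 ]
collar [ 0.6817 -0.0204  0.014 ]
```

```bash
python3 - <<'E'
from workcell import env
from h import *
print(env.move_straight([.538,-.099,.012],rate=.1,force_limit=6))
s=env.read_state();print(s["clock"],s["force"],s["position"])
print(env.move_straight([.538,-.053,.012],rate=.08,force_limit=4))
s=env.read_state();print(s["clock"],s["force"],s["position"])
p=env.grab_frame("top")
q=env.grab_frame("side")
import pickle; pickle.dump((p,q),open("f4.pkl","wb"))
cv2.imwrite("pics/t4c.png",cv2.resize(p["image"][100:310,200:400],None,fx=2.8,fy=2.8,interpolation=cv2.INTER_CUBIC))
cv2.imwrite("pics/s4c.png",cv2.resize(q["image"][130:330,160:400],None,fx=3,fy=3,interpolation=cv2.INTER_CUBIC))
E
```

```text
False
13.675 [-0.30761186 -0.32566271 -2.12763972] [ 0.53733553 -0.09903699  0.01198954]
False
14.4 [ 0.39000012  0.35470812 -1.87714207] [ 0.53796854 -0.0527294   0.01198225]
```

View pics/t4c.png

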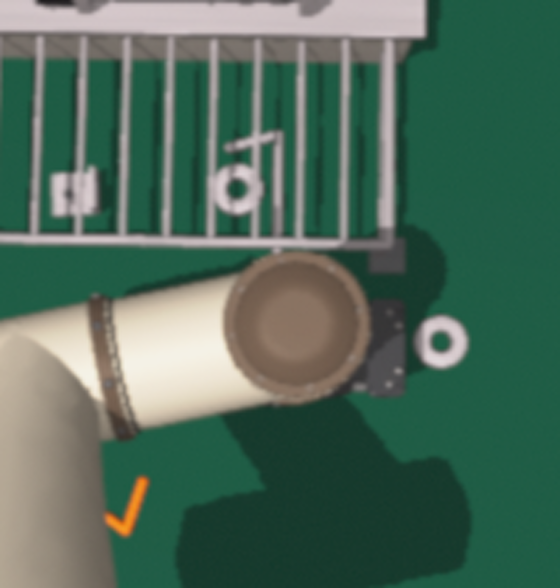

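View pics/s4c.png

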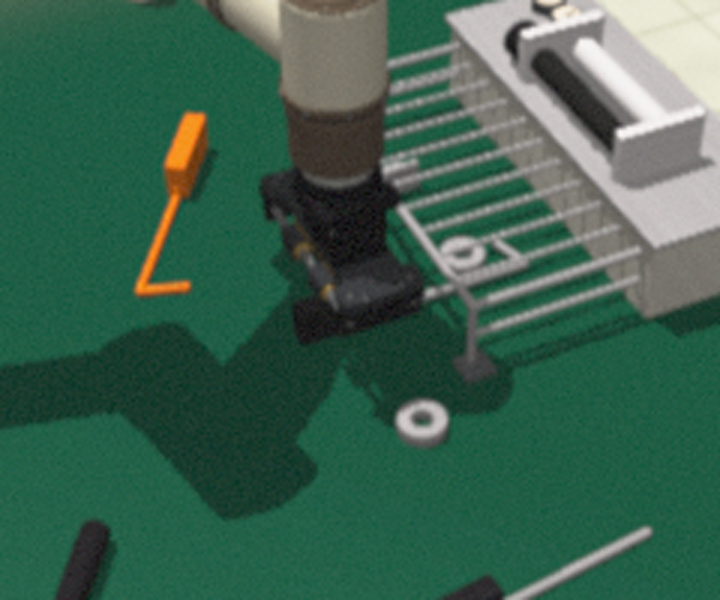

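```bash
python3 - <<'E'
from workcell import env
from h import *
print(env.move_straight([.538,-.053,.010],rate=.05,force_limit=5))
print(env.move_straight([.405,-.055,.010],rate=.05,force_limit=8))
s=env.read_state();print(s["clock"],s["force"],s["position"])
p=env.grab_frame("top")
q=env.grab_frame("side")
import pickle; pickle.dump((p,q),open("f5.pkl","wb"))
cv2.imwrite("pics/t5c.png",cv2.resize(p["image"][100:310,200:400],None,fx=2.8,fy=2.8,interpolation=cv2.INTER_CUBIC))
cv2.imwrite("pics/s5c.png",cv2.resize(q["image"][130:330,160:400],None,fx=3,fy=3,interpolation=cv2.INTER_CUBIC))
E
```

```text
False
False
17.5583 [ 0.02430441  0.94759269 -2.40318257] [ 0.40509685 -0.05499761  0.00999047]
```

View pics/t5c.png

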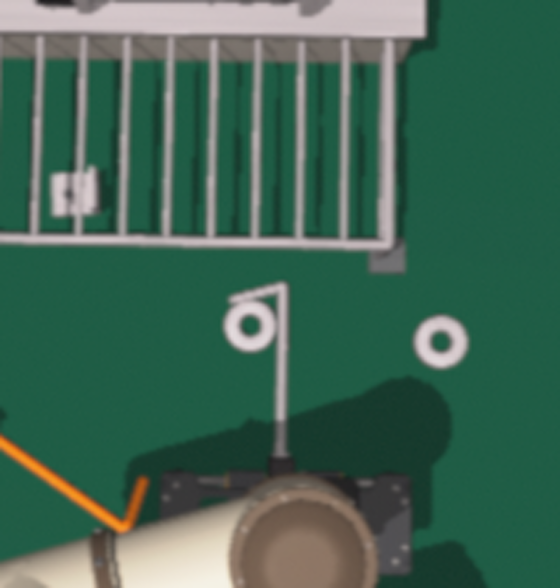

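View pics/s5c.png

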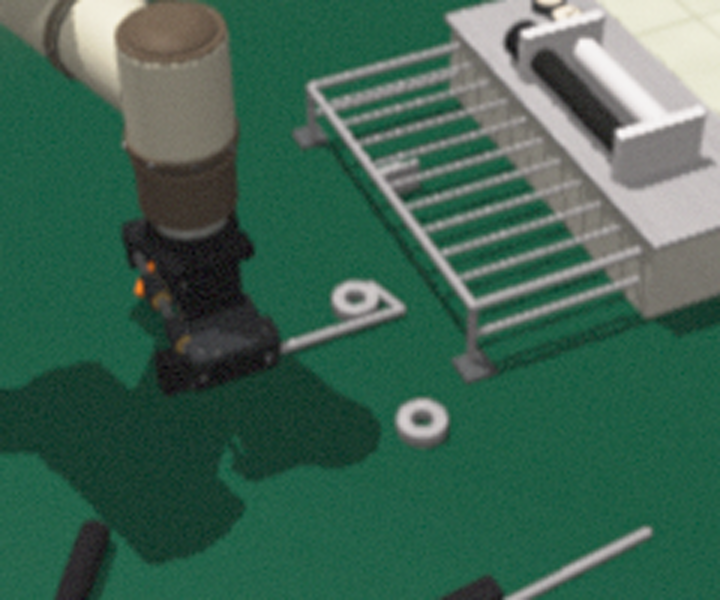

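```bash
python3 - <<'E'
from workcell import env
from h import *
print(env.move_straight([.410,-.057,.0075],rate=.04,force_limit=8))
s=env.read_state();print(s["clock"],s["force"],s["position"])
env.gripper_to(0.55); env.dwell(.3)
env.move_straight([.410,-.057,.16],rate=.12)
env.goto([.40,-.35,.25],[-90,0,-1]); env.dwell(.3)
p=env.grab_frame("top"); q=env.grab_frame("side")
c=lambda n,f,y0,y1,x0,x1,k: cv2.imwrite(n,cv2.resize(f["image"][y0:y1,x0:x1],None,fx=k,fy=k,interpolation=cv2.INTER_CUBIC))
c("pics/t6c.png",p,100,310,200,400,2.8); c("pics/s6c.png",q,130,330,160,400,3)
import pickle; pickle.dump((p,q),open("f6.pkl","wb"))
for f in (p,q):
  for n in ("collar_center","hook_rod_grip","bracket_center"): print(n,[(round(d["score"],2),np.round(d["xyz"],3)) for d in env.search_frame(f,n)])
s=env.read_state();print(s["clock"],s["force"],s["position"])
E
```

```text
False
17.9583 [-0.41968545  0.60214054 -1.69661202] [ 0.40991422 -0.05714946  0.00722926]
collar_center [(0.78, array([ 0.564, -0.027,  0.016])), (0.53, array([ 0.547, -0.19 ,  0.013]))]
hook_rod_grip [(0.81, array([0.481, 0.209, 0.037])), (0.61, array([ 0.442, -0.058,  0.039]))]
bracket_center [(0.52, array([0.678, 0.124, 0.006]))]
collar_center [(0.44, array([ 0.543, -0.206,  0.015]))]
hook_rod_grip [(0.96, array([0.478, 0.197, 0.017]))]
bracket_center []
22.3083 [ 0.42192717 -0.2813115   0.0959306 ] [ 0.39999451 -0.34998029  0.24999585]
```

View pics/t6c.png

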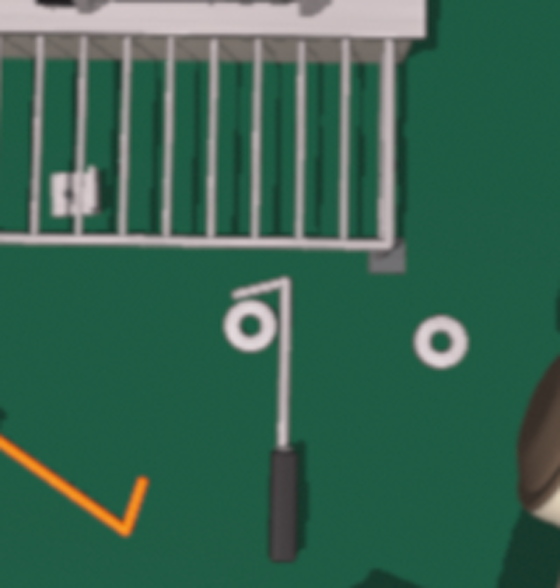

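View pics/s6c.png

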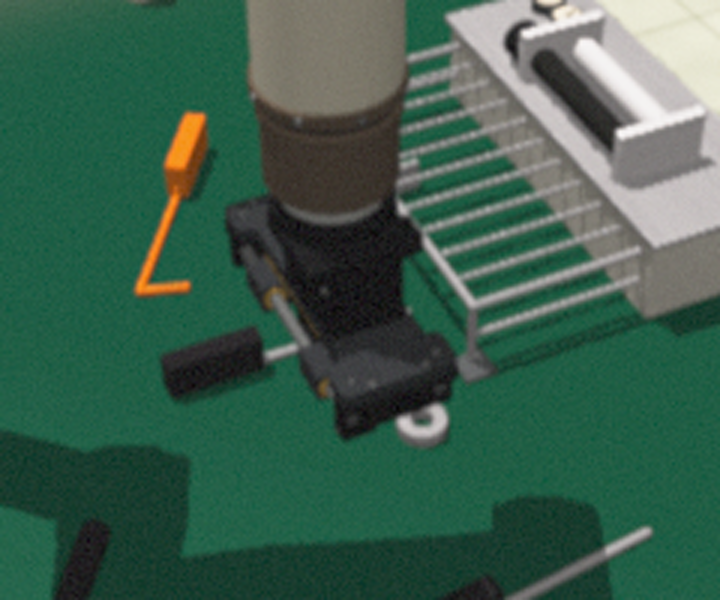

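The collar is in front of the rail and the rod lies flat next to it. The bracket hasn't moved and the arm is clear, so I'm handing in.

```bash
python3 - <<'E'
from workcell import env
env.close_job()
E
```

```text
the job is handed in; nothing more can be done
```

I hooked the collar from behind with the black hooked rod, drew it out under the open front, laid the rod flat on the mat and let go. I then moved the arm clear and handed the job in at about 22 s; no verdict was reported.

What the last pictures and readings showed:
- **Collar:** centre at about (0.564, -0.027), roughly 60 mm in front of the rail and lying flat. I took its being at rest from the pictures and did not measure its speed.
- **Rod:** flat on the mat with the handle at about x = 0.41, roughly 215 mm in front of the rail.
- **Bracket:** found at (0.678, 0.124), against (0.677, 0.125) at the start.
- **Look-alikes:** the orange rod and the other ring nearby were not disturbed.
- **Forces:** no force limit I set on the moves was tripped, and the force readings I took stayed below about 2.5 N.

Two checks were weaker than the rest:
- **Side view:** the gripper hid the collar in the last side picture, so its final place comes from the top camera alone. The side picture taken just before release also showed it lying flat in the open.
- **Network fix on the rod:** it put the handle at x = 0.442, about 30 mm ahead of the gripper's release point. I relied on the release point.

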